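# Wedge a flange housing in its assembly nest and hold it down

### The arm

A 6-joint arm with a two-finger parallel gripper is mounted at the origin on a cart in front of the work surface, level with it; the furniture and walls round the work are solid. World frame = base frame: x ahead of the robot, y to its left, z up, the work surface at z = 0. Lengths are in m, angles in degrees, forces in N, time in s.
With the tool pointing down it reaches from about 0.25 to 0.725 m from the base axis. Payload 9.7 kg.
Tool frame: the origin (TCP) lies at the very end of the fingers, on their centre line; the grasp point (between the pads) lies 19 mm behind it (bot.grip_depth is the distance from the TCP to the grasp point, in m); z points along the fingers, y is the direction in which the jaws open and shut (so a half turn about z gives the same grasp; the last joint's range is limited). The gripper opens to 85 mm and grips with 20 to 120 N. Pads are 22 mm wide; open, the fingers measure 114 mm over their backs; the gripper's body (76 mm by 85 mm) begins 54 mm behind the grasp point. The pads swing forward as they close: fully open they stand 13 mm farther back than shut.
Start: joints at [-63.484, 4.979, 10.078, 95.1, 0, 90], TCP at [0.246, -0.492, 0.231] pointing down, gripper open.
Joint ranges: [-179.16, 179.16], [-48.56, 103.87], [-65.8, 70.77], [-126.05, 130.52], [-82.76, 87.17], [-180, 180]. Speed limits (degrees/s): [127.2, 127.2, 147.25, 180, 180, 180].

### API

Orientations are given as [roll, pitch, yaw] about the fixed x, y, z axes, in that order (R = Rz(yaw) Ry(pitch) Rx(roll)).
In Python, from workcell import telemetry, optics, order, bot gives the robot as it stands. The module is installed in compiled form; this text tells all that it offers.
- The arm moves only by the shell command python3 -m inch 'ROWS' [FORCE]. ROWS is JSON, a list of rows, each a list of 7 numbers: the shift along the tool's x, y, z in m, then the turn, a rotation vector about the tool's x, y, z in rad, then the closure, from 0 (fully open) to 1 (shut). In form: [[tx, ty, tz, rx, ry, rz, grip], ...]. A call has 1 to 12 rows; each row is the pose to reach, as a shift and turn from the pose commanded when the call began, along the tool's axes at that moment; what a row does not reach only later rows make up. A row lasts 1/12 s, in which the tool goes at most 41.7 mm and 7.16 degrees, less where a joint would pass 70% of its speed; a pose out of reach is approached as far as the arm can. A call with a gripper value outside its range is refused whole. The fingers move at their own pace and stop on an object; FORCE is the grip in N (left out, the last holds). Time passes only in rows, so rows that repeat a pose let the fingers close. It gives the time, the measured TCP pose, the force and the opening at its end, in the units of the state.
- telemetry.get_obs(): the state, without advancing time (a new reading comes with each control period).
- optics.camera(name): name is "scene" or "top"; returns (picture, depth): 420x560x3 uint8, red, green, blue; 420x560 float32, m along the optical axis (not along the pixel's ray), 0 where there is no reading.
- optics.camera_info(name): a dict with "camera_matrix" (3x3 intrinsics, pixels), "k1" (the pictures are not rectified: a ray, as slopes to the right and down, at radius r is drawn at 1 + k1 r^2 times it, then the intrinsics apply), "xyz" and "attitude" of the camera in the world. Camera axes: x right, y down, z forward; pixel columns grow to the right and rows downward; lengths in m; the calibration is good to about 2 mm. A picture is of the moment at which its call begins. camera_info takes no time and is no camera call.
- order.job_done(): hands the job in, once; it reports no verdict.
The state is a dict: "time": time; "q": joint angles; "qd": joint speeds; "joint_efforts": joint torques, N m; "ee_pos": TCP position; "tcp_rot": TCP orientation; "wrist_force": force on the tool from outside, world axes, zero at the start; "torque": the same for the moment, N m; "opening": finger opening in m.
Only numpy, scipy, OpenCV 4.12 (cv2) and the standard library are available. Lean on these libraries where they do the work, as an engineer would, in place of code of your own. Each camera call takes 0.05 s, during which the arm holds its last target. There are 200 camera calls.

### The job

Lay the flange housing flat in the nest, boss up, between the two guide rails, then slide the taper key along the nest floor, thin end first, into the wide front mouth of the gap between the housing and the tapered end block, the only gap wide enough for it, until it is tight and the housing sits square against the straight stop block. Let go of the key and finish by holding the housing pressed down flush on the nest floor with a steady push of about 10 N, ready for its screws: the job ends with the gripper still pressing. Leave the bearing, spanner and cap screws where they are.

Things in the scene. Friction and masses are not known exactly. Their poses are not given: they have to be found in the camera images.
- nest: Nest: dark steel base, x -88..+62, y -105..+105 mm, fixed; place and yaw vary. Origin at bench level, midway between rails and between end blocks; +x to the back, away from the robot, +y left. Floor (top) at z = 12 mm. Two guide rails along y (-40..+40 mm), inner faces at x = -34 and +34 mm, 10 mm high, above that lips flaring outward to x = 45 mm, 20 mm over the floor.
- stop_block: Straight stop block, steel, 68 (x) x 44 (y) x 22 mm, fixed on the nest floor at x = 0, y = +77 or -77 mm of the nest: the end changes from start to start. Origin: centre of its underside, axes as the nest's. The housing's end goes against its square inner face, 22 mm from its origin.
- taper_block: Tapered end block, 68 (x) x 22 mm high, fixed at the other end, across from the stop block (x = 0, 77 mm from the nest's middle). Origin: centre of underside, axes as the nest's. From above it widens to the back: 17 mm at the front, 28 at x = 0, 39 at the back (1 in 6 each side). The gap from it to a housing at the stop block is 23 mm at the housing's front edge, 18 at x = 0, 13 at the back edge.
- housing: Loose steel flange housing, 0.36 to 0.56 kg: flange 64 (x) x 100 (y) x 14 mm, on it a central boss 38 mm in diameter, top 38 mm over the underside (a solid top). Origin: centre of the underside. Grip the boss along y (along x the fingers meet the rail lips). Goes in lengthwise along the nest's y, either way round, 2 mm clear of each rail; at the stop block its origin is 72 mm from that block's.
- key: Steel taper key, 0.16 kg. Grip block 34 (x) x 20 (y) x 32 mm high, origin under its centre; grip across its 20 mm. Blade along +x, 18 mm high, x = 17..105 mm, 25.3 mm thick at the block, 10.7 at the thin end (1 in 12 each side). Tight, it lies turned 4.8 degrees from the nest's x, blade towards the stop block's side. 1 mm of housing play is 6 mm of key travel. 15 to 20 N drives it tight.
- key_mid (a point): Point at the middle of the key's blade, on its axis, at the underside: 61 mm from the key's origin along +x; the blade is 18 mm thick here. When all is tight it is at about x = 0 of the nest, 54 mm from the nest's middle and 23 mm from the tapered block's origin.
- bearing: bystander: ball bearing, ring 32 mm across, 10 mm high, lying on the bench
- spanner: bystander: combination spanner 143 x 31 x 7 mm, lying on the bench
- cap_screw_1: bystander: black socket head screw, 38 mm tall, standing on its head
- cap_screw_2: bystander: black socket head screw, 38 mm tall, standing on its head
Things that resemble listed ones, but are neither listed nor needed, are in the scene too. Leave any black look-alike of the housing alone.

How it is judged (in metres and radians):
On the way, in this order (a step that is already met when the one before it is completed fails the run):
1. the housing lies flat on the nest floor between the guide rails (z of housing in the frame of nest below 0.0135 m and angle between housing's own z axis and vertical below 0.03 rad and angle between the y axis of housing and the y axis of nest, either way round below 0.08 rad and x of housing in the frame of nest between -0.005 and 0.005 m and y of housing in the frame of nest between -0.02 and 0.02 m), for 0.2 s.
2. the taper key is tight in the gap beside the tapered block and the housing is against the stop block (z of housing in the frame of nest below 0.0135 m and angle between housing's own z axis and vertical below 0.03 rad and horizontal distance between housing and stop_block below 0.0735 m and angle between the y axis of housing and the y axis of nest, either way round below 0.03 rad and x of key_mid in the frame of nest between -0.01 and 0.012 m and x of key in the frame of nest below -0.04 m and horizontal distance between key_mid and taper_block below 0.032 m and z of key in the frame of nest below 0.016 m and angle between key's own z axis and vertical below 0.05 rad and angle between the x axis of key and the x axis of nest, either way round below 0.15 rad), for 0.2 s.
At the end, for the whole second after the job is handed in: Housing flat on the nest floor (1.5 mm), square (0.03 rad), within 1.5 mm of the stop block; key let go, on the floor (4 mm) in the tapered gap, its blade's middle -10 to +12 mm from the nest's middle line; the gripper presses the housing (over 4 N) so that it bears on the nest with 7 to 45 N (all of step 2 and contact force between housing and nest between 7 and 45 N and contact force between the fingers and housing above 4 N and contact force between the arm and key below 0.5 N and linear speed of each of housing, key below 0.02 m/s); the arm keeps its last pose, push and grip.
It fails at once if a bystander (bearing, spanner, cap screw) is moved by more than 3 cm (distance of any of bearing, spanner, cap_screw_1, cap_screw_2 from where it was at the start of the episode above 0.03 m).
It also fails if it takes over 72 s, if anything falls off the work surface, if the arm or the gripper's body presses on something with over 40 N, if the wrist force passes 120 N, or if a joint passes its speed limit or range.

## Working session

There is one attempt and no reset: what is moved stays moved. The work goes in short steps, Python scripts to look and compute and a shell command to move; the robot and the scene stay as the last step left them, time stands still between calls to the robot, and variables do not carry over. Pictures are saved under pics/ and viewed, about 8 in all and at most 12, crops included, and the job is handed in when it is done.

```bash
mkdir -p pics; cat > h.py <<'E'
import numpy as np, cv2
from scipy.spatial.transform import Rotation as R
from workcell import telemetry, optics, order, bot
def snap(name,fn=None):
    im,d=optics.camera(name); 
    np.savez('pics/%s.npz'%(fn or name),im=im,d=d)
    if fn: cv2.imwrite('pics/%s.png'%fn,im[:,:,::-1])
    return im,d
def rot(i):
    a=np.array(i['attitude'],float)
    return a if a.shape==(3,3) else R.from_euler('xyz',a,degrees=True).as_matrix()
def cloud(name,d):
    i=optics.camera_info(name);K=np.array(i['camera_matrix']);k=i['k1']
    v,u=np.mgrid[:d.shape[0],:d.shape[1]].astype(float)
    p=np.stack([u,v],-1).reshape(-1,1,2)
    s=cv2.undistortPoints(p,K,np.array([k,0,0,0,0.]),).reshape(*d.shape,2)
    c=np.dstack([s[...,0]*d,s[...,1]*d,d])
    P=c@rot(i).T+np.array(i['xyz']); P[d<=0]=np.nan
    return P
def proj(name,X):
    i=optics.camera_info(name);Rm=rot(i)
    c=(np.atleast_2d(X)-np.array(i['xyz']))@Rm
    return cv2.projectPoints(c.reshape(-1,1,3),np.zeros(3),np.zeros(3),np.array(i['camera_matrix']),np.array([i['k1'],0,0,0,0.]))[0].reshape(-1,2)
E
python3 - <<'E'
from h import *
for n in('scene','top'):
    print(optics.camera_info(n)); snap(n,n+'0')
print(telemetry.get_obs())
E
```

```text
{'camera_matrix': array([[389.47415667,   0.        , 277.14927055],
       [  0.        , 389.47415667, 205.74586793],
       [  0.        ,   0.        ,   1.        ]]), 'k1': 0.004625165197102025, 'xyz': array([ 0.07141505, -0.77884401,  0.4438503 ]), 'attitude': array([-117.8902178 ,   -0.26302305,  -39.41383584])}
{'camera_matrix': array([[532.1999409 ,   0.        , 282.53654008],
       [  0.        , 532.1999409 , 219.72190349],
       [  0.        ,   0.        ,   1.        ]]), 'k1': -0.16491876545979958, 'xyz': array([ 0.29197971, -0.22106276,  1.30996094]), 'attitude': array([-167.52940101,    0.24218387,  -89.94371006])}
{'time': 0.1, 'q': array([-6.34868585e+01,  5.00795144e+00,  1.00387754e+01,  9.51012995e+01,
       -1.54352712e-03,  9.00003502e+01]), 'qd': array([ 0.03996676, -0.01838944,  0.04648743, -0.00853225,  0.12315488,
       -0.01637818]), 'joint_efforts': array([-1.62759578e-03, -5.21562231e+01,  4.65652978e+01,  1.59131724e-02,
       -1.18031262e-04,  2.28368646e-05]), 'ee_pos': array([ 0.24541656, -0.49196407,  0.230652  ]), 'tcp_rot': array([-1.79929524e+02,  1.54395676e-03,  2.65127932e+01]), 'wrist_force': array([-0.67290871,  0.131684  ,  0.25728888]), 'torque': array([ 0.0469193 , -0.01551928, -0.01866205]), 'opening': 0.0853961079805353}
```

View pics/top0.png

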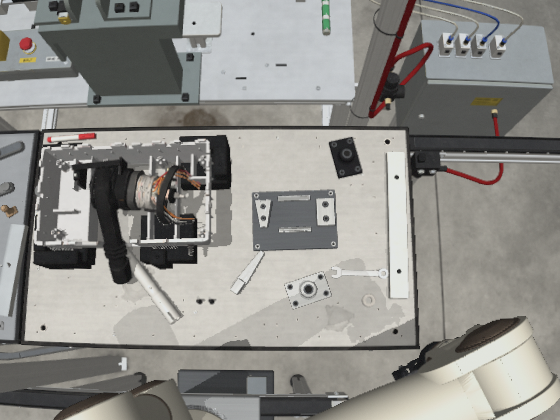

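View pics/scene0.png

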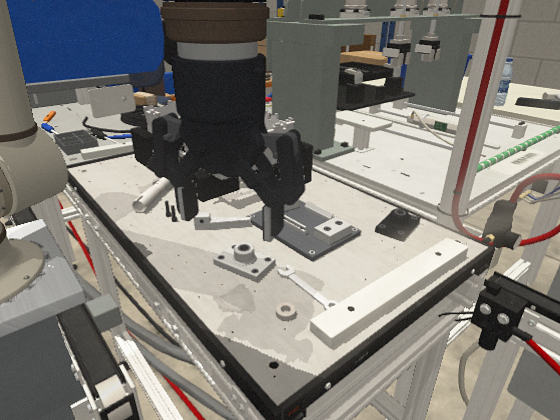

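The top view shows the nest at about (295,220), the housing at (307,290), the key at (248,271), the spanner at (360,272), the bearing at (368,300), the screws at (203,300), and the black look-alike at (345,157). The scene view agrees. I'll enlarge the work area and measure.

```bash
python3 - <<'E'
from h import *
f=np.load('pics/top0.npz');im,d=f['im'],f['d']
c=im[180:320,190:390];cv2.imwrite('pics/c1.png',cv2.resize(c,None,fx=4,fy=4,interpolation=cv2.INTER_CUBIC)[:,:,::-1])
P=cloud('top',d)
for u,v in[(225,300),(295,215),(262,205),(325,205),(308,289),(258,258),(238,290),(294,197),(203,300),(380,220)]: print(u,v,P[v,u].round(4))
E
```

```text
225 300 [ 0.3801 -0.0738 -0.0035]
295 215 [ 0.5902 -0.2464  0.0161]
262 205 [ 0.6113 -0.1646  0.0346]
325 205 [ 0.6106 -0.3201  0.0373]
308 289 [ 0.4039 -0.2763  0.0386]
258 258 [ 0.4816 -0.1553  0.018 ]
238 290 [ 0.4019 -0.1087  0.0318]
294 197 [ 0.6324 -0.2438  0.032 ]
203 300 [ 0.3796 -0.0195 -0.0023]
380 220 [ 0.5811 -0.4622 -0.0007]
```

View pics/c1.png

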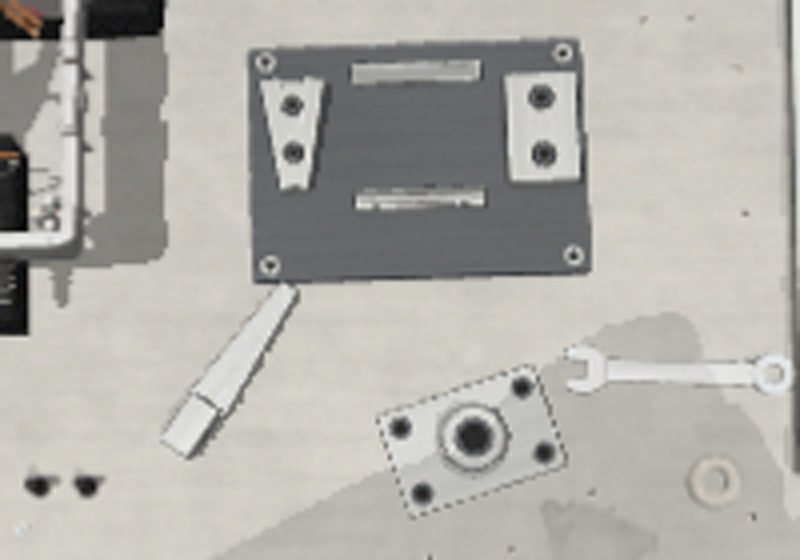

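```bash
cat >> h.py <<'E'
def plane(name,uv,z):
    i=optics.camera_info(name);K=np.array(i['camera_matrix'])
    s=cv2.undistortPoints(np.array(uv,float).reshape(-1,1,2),K,np.array([i['k1'],0,0,0,0.])).reshape(-1,2)
    r=np.c_[s,np.ones(len(s))]@rot(i).T; o=np.array(i['xyz'])
    return o+r*((z-o[2])/r[:,2])[:,None]
E
python3 - <<'E'
from h import *
f=np.load('pics/top0.npz');im,d=f['im'],f['d'];P=cloud('top',d)
cr=lambda L:(np.array(L,float)+.5)/4-.5+[190,180]
def show(n,L,z):
    q=plane('top',cr(L),z)[:,:2];print(n,q.round(4).tolist(),'mean',q.mean(0).round(4));
    e=np.roll(q,-1,0)-q;print('  sides',np.linalg.norm(e,axis=1).round(4),'ang',np.degrees(np.arctan2(e[:,1],e[:,0])).round(1))
show('nest',[(248,48),(580,38),(591,272),(254,283)],.012)
show('stop',[(505,74),(576,71),(580,180),(511,182)],.034)
show('taper',[(262,80),(326,80),(308,188),(282,188)],.034)
show('hous',[(378,416),(532,366),(567,463),(414,517)],.014)
show('boss',[(474,437)],.038)
show('keyblk',[(196,392),(222,408),(189,459),(161,437)],.032)
show('tip',[(290,289)],.018)
def pts(u0,u1,v0,v1,za,zb):
    q=P[v0:v1,u0:u1].reshape(-1,3);q=q[np.isfinite(q[:,2])];q=q[(q[:,2]>za)&(q[:,2]<zb)];return q
for n,a in dict(boss=(280,335,268,312,.028,.06),flange=(280,335,268,312,.007,.022),keyblk=(226,268,248,298,.025,.05),blade=(226,268,250,298,.01,.024)).items():
    q=pts(*a);r=cv2.minAreaRect((q[:,:2]*1000).astype(np.float32));print(n,len(q),q.mean(0).round(4),r)
# key axis from colour mask: PCA of all key pts
q=pts(226,268,250,298,.009,.05)[:,:2];w=np.linalg.svd(q-q.mean(0))[2][0];print('key ang',np.degrees(np.arctan2(w[1],w[0])),q.mean(0))
q=pts(240,350,185,255,-.01,.02);print('nestfloor',np.median(q[:,2]))
q=pts(190,240,300,320,-.02,.02);print('bench',np.median(q[:,2]))
E
```

```text
nest [[0.6518, -0.137], [0.6585, -0.3472], [0.5083, -0.351], [0.5015, -0.1427]] mean [ 0.58   -0.2445]
  sides [0.2103 0.1502 0.2084 0.1505] ang [ -88.2 -178.6   91.9    2.2]
stop [[0.629, -0.298], [0.631, -0.3421], [0.5619, -0.3432], [0.5606, -0.3008]] mean [ 0.5956 -0.321 ]
  sides [0.0442 0.0691 0.0424 0.0685] ang [ -87.4 -179.1   91.7    2.3]
taper [[0.6252, -0.1474], [0.6251, -0.1871], [0.5568, -0.1764], [0.5568, -0.1605]] mean [ 0.591  -0.1679]
  sides [0.0397 0.0691 0.0159 0.0696] ang [-90.  171.1  90.   10.9]
hous [[0.4192, -0.2193], [0.4498, -0.3135], [0.3905, -0.3341], [0.358, -0.2411]] mean [ 0.4044 -0.277 ]
  sides [0.099  0.0628 0.0985 0.065 ] ang [ -72.  -160.9  109.2   19.6]
boss [[0.4043, -0.2766]] mean [ 0.4043 -0.2766]
  sides [0.] ang [0.]
keyblk [[0.4317, -0.1097], [0.4221, -0.1255], [0.3914, -0.1061], [0.4045, -0.0891]] mean [ 0.4124 -0.1076]
  sides [0.0185 0.0363 0.0215 0.0342] ang [-121.3  147.7   52.5  -37.2]
tip [[0.4968, -0.1653]] mean [ 0.4968 -0.1653]
  sides [0.] ang [0.]
boss 198 [ 0.4037 -0.2764  0.0377] ((404.1534423828125, -276.43328857421875), (37.67280578613281, 33.743167877197266), 0.3872188329696655)
flange 898 [ 0.4039 -0.277   0.0138] ((401.8758239746094, -292.18408203125), (82.24185180664062, 130.07852172851562), 20.784072875976562)
keyblk 121 [ 0.413  -0.1065  0.0315] ((448.11065673828125, -129.16018676757812), (20.927310943603516, 119.74964141845703), 56.53458786010742)
blade 292 [ 0.4553 -0.1359  0.0176] ((448.7435302734375, -129.14199829101562), (24.253253936767578, 122.1712417602539), 58.84856033325195)
key ang 146.68404706905167 [ 0.44289401 -0.12727642]
nestfloor 0.008759932677977034
bench -0.0007652723113489301
```

```bash
cat >> h.py <<'E'
def go(x,y,z,yaw,frm=None):
    """tool-axis shift/turn from current pose (or (pos,rpy)) to a tool-down pose"""
    o=telemetry.get_obs(); p,r=(o['ee_pos'],o['tcp_rot']) if frm is None else frm
    M=R.from_euler('xyz',r,degrees=True); T=R.from_euler('xyz',[180,0,yaw],degrees=True)
    print('shift',M.inv().apply(np.array([x,y,z])-p).round(4),'turn',(M.inv()*T).as_rotvec().round(4))
E
python3 -c "
from h import *
go(.404,-.2767,.08,19)"
```

```text
shift [ 0.238  -0.1216  0.1508] turn [-1.200e-03  1.000e-04  1.311e-01]
```

```bash
python3 -m inch '[[0.238,-0.1216,0.15,0,0,0.131,0],[0.238,-0.1216,0.15,0,0,0.131,0],[0.238,-0.1216,0.15,0,0,0.131,0],[0.238,-0.1216,0.15,0,0,0.131,0],[0.238,-0.1216,0.15,0,0,0.131,0],[0.238,-0.1216,0.15,0,0,0.131,0],[0.238,-0.1216,0.15,0,0,0.131,0],[0.238,-0.1216,0.15,0,0,0.131,0],[0.238,-0.1216,0.15,0,0,0.131,0],[0.238,-0.1216,0.15,0,0,0.131,0],[0.238,-0.1216,0.15,0,0,0.131,0],[0.238,-0.1216,0.15,0,0,0.131,0]]' 60; python3 -c "
from h import *
go(.404,-.2767,.015,19)"
```

```text
time: 1.1
ee_pos: [0.404, -0.2782, 0.0821]
tcp_rot: [179.9, -0.0, 18.9]
wrist_force: [0.2, 0.3, -0.4]
opening: 0.0851
shift [ 0.0004 -0.0015  0.0671] turn [ 0.001  -0.0005 -0.0012]
```

```bash
python3 -m inch '[[0,-0.001,0.03,0,0,0,0],[0,-0.001,0.05,0,0,0,0],[0,-0.001,0.06,0,0,0,0],[0,-0.001,0.067,0,0,0,0],[0,-0.001,0.067,0,0,0,0],[0,-0.001,0.067,0,0,0,0.9],[0,-0.001,0.067,0,0,0,0.9],[0,-0.001,0.067,0,0,0,0.9],[0,-0.001,0.067,0,0,0,0.9],[0,-0.001,0.067,0,0,0,0.9],[0,-0.001,0.067,0,0,0,0.9],[0,-0.001,0.067,0,0,0,0.9]]' 60
```

```text
time: 2.1
ee_pos: [0.4045, -0.2767, 0.0155]
tcp_rot: [179.9, -0.1, 19.0]
wrist_force: [-1.1, -0.5, 5.3]
opening: 0.036
```

```bash
python3 -m inch '[[0,0,-0.01,0,0,0,0.9],[0,0,-0.03,0,0,0,0.9],[0,0,-0.06,0,0,0,0.9],[0,0,-0.075,0,0,0,0.9],[0,0,-0.075,0,0,0,0.9]]'; python3 -c "
from h import *
snap('scene','s1')
print(telemetry.get_obs()['wrist_force'])
go(.593,-.2441,.09,1.9)"
```

```text
time: 2.52
ee_pos: [0.4053, -0.277, 0.0933]
tcp_rot: [179.8, -0.2, 19.0]
wrist_force: [0.2, -0.4, -4.3]
opening: 0.0358
[ 0.52810268  0.24252615 -4.88735385]
shift [0.1886 0.0306 0.0013] turn [ 0.002  -0.0021  0.2987]
```

View pics/s1.png

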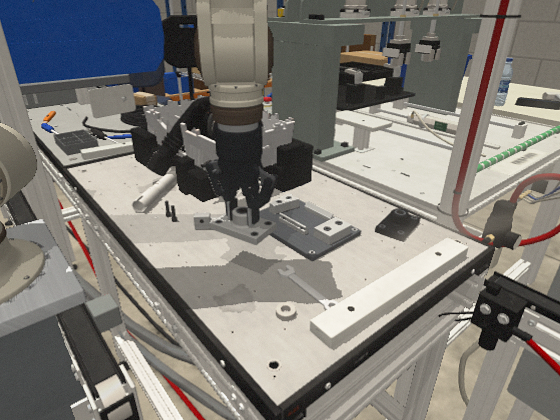

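The scene view shows the housing held level under the gripper at about (245,225), clear of the bench. I'll carry it over the nest.

```bash
python3 -m inch '[[0.03,0.005,0,0,0,0.05,0.9],[0.06,0.01,0,0,0,0.1,0.9],[0.09,0.015,0,0,0,0.15,0.9],[0.12,0.02,0,0,0,0.2,0.9],[0.15,0.026,0,0,0,0.25,0.9],[0.175,0.03,0,0,0,0.28,0.9],[0.1885,0.0305,0,0,0,0.299,0.9],[0.1885,0.0305,0,0,0,0.299,0.9],[0.1885,0.0305,0,0,0,0.299,0.9],[0.1885,0.0305,0,0,0,0.299,0.9]]'; python3 - <<'E'
from h import *
go(.593,-.2441,.09,1.9)
im,d=snap('top','t1');P=cloud('top',d)
c=im[180:320,190:390];cv2.imwrite('pics/c2.png',cv2.resize(c,None,fx=4,fy=4,interpolation=cv2.INTER_CUBIC)[:,:,::-1])
E
```

```text
time: 3.4
ee_pos: [0.5909, -0.2434, 0.0878]
tcp_rot: [-179.9, 0.1, 1.9]
wrist_force: [0.2, 0.2, -3.4]
opening: 0.0358
shift [ 0.002   0.0008 -0.0022] turn [-0.0009  0.0025  0.0001]
```

View pics/c2.png

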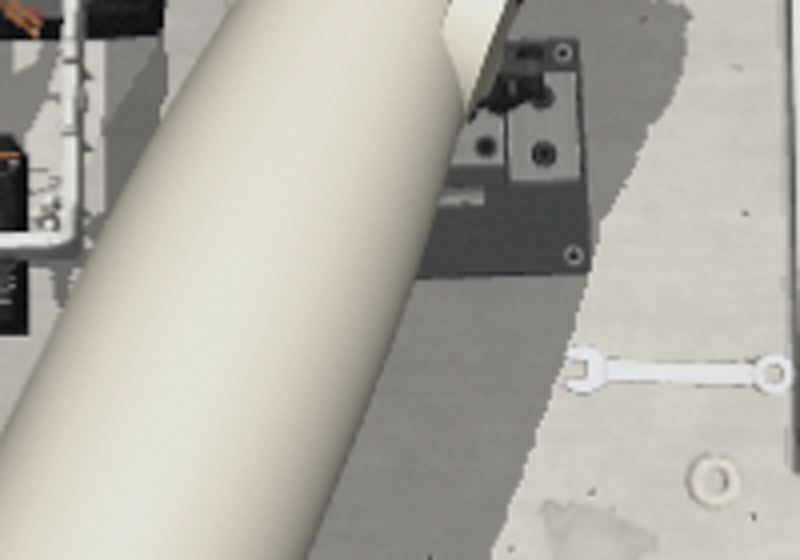

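```bash
python3 - <<'E'
from h import *
o=telemetry.get_obs();print(o['ee_pos'])
z=o['ee_pos'][2]-.0155+.014
print(z,plane('top',(np.array([(504,166)])+.5)/4-.5+[190,180],z), (proj('top',[[.5606,-.2944,z]])-[190,180]+.5)*4-.5)
P=cloud('top',np.load('pics/t1.npz')['d'])
for v in range(212,224): print(v,[(int(1000*P[v,u,0]),int(1000*P[v,u,1]),int(1000*P[v,u,2])) for u in (306,309,312,314,316,318)])
E
```

```text
[ 0.59093482 -0.24361423  0.08834523]
0.08684522651760748 [[ 0.55909879 -0.2934974   0.08684523]] [[505.50060271 163.50773968]]
212 [(581, -271, 85), (581, -278, 84), (580, -285, 88), (581, -290, 84), (596, -298, 23), (594, -302, 30)]
213 [(579, -271, 85), (579, -278, 84), (577, -284, 90), (578, -289, 86), (594, -298, 17), (591, -302, 33)]
214 [(576, -271, 85), (576, -278, 85), (575, -285, 88), (576, -289, 85), (592, -298, 16), (588, -302, 33)]
215 [(574, -271, 83), (574, -278, 82), (574, -285, 85), (573, -289, 87), (589, -298, 18), (586, -302, 32)]
216 [(571, -270, 87), (570, -277, 89), (571, -285, 85), (572, -290, 81), (588, -298, 13), (583, -302, 35)]
217 [(570, -271, 81), (568, -277, 88), (569, -285, 85), (569, -289, 86), (586, -299, 9), (580, -302, 35)]
218 [(567, -271, 81), (567, -278, 83), (566, -284, 87), (566, -289, 85), (583, -299, 9), (578, -302, 32)]
219 [(564, -270, 87), (564, -278, 84), (563, -284, 89), (564, -289, 84), (581, -298, 11), (575, -302, 35)]
220 [(561, -270, 86), (561, -277, 86), (563, -285, 80), (562, -289, 85), (578, -298, 11), (574, -302, 30)]
221 [(560, -270, 83), (559, -278, 84), (560, -285, 82), (559, -289, 85), (577, -299, 6), (571, -302, 29)]
222 [(573, -273, 9), (573, -281, 12), (572, -288, 13), (573, -294, 8), (572, -298, 15), (568, -302, 32)]
223 [(570, -273, 14), (570, -281, 13), (570, -288, 12), (570, -293, 14), (570, -298, 12), (565, -302, 34)]
```

```bash
python3 -m inch '[[0.0025,0.0005,0.015,0,0,0,0.9],[0.0025,0.0005,0.03,0,0,0,0.9],[0.0025,0.0005,0.04,0,0,0,0.9],[0.0025,0.0005,0.045,0,0,0,0.9],[0.0025,0.0005,0.05,0,0,0,0.9],[0.0025,0.0005,0.05,0,0,0,0.9],[0.0025,0.0005,0.05,0,0,0,0.9]]'
```

```text
time: 4.03
ee_pos: [0.5945, -0.2441, 0.0397]
tcp_rot: [180.0, -0.0, 1.9]
wrist_force: [-0.1, -0.9, -4.1]
opening: 0.0357
```

```bash
python3 -m inch '[[-0.001,0,0.003,0,0,0,0.9],[-0.001,0,0.006,0,0,0,0.9],[-0.001,0,0.008,0,0,0,0.9],[-0.001,0,0.01,0,0,0,0.9],[-0.001,0,0.01,0,0,0,0.9],[-0.001,0,0.01,0,0,0,0.9]]'
```

```text
time: 4.53
ee_pos: [0.5935, -0.244, 0.0291]
tcp_rot: [-180.0, 0.0, 1.9]
wrist_force: [0.5, -0.2, -4.5]
opening: 0.0359
```

```bash
python3 -m inch '[[0,0,0.001,0,0,0,0.9],[0,0,0.002,0,0,0,0.9],[0,0,0.002,0,0,0,0.9],[0,0,0.002,0,0,0,0.9]]'
```

```text
time: 4.87
ee_pos: [0.5937, -0.244, 0.0276]
tcp_rot: [180.0, -0.0, 1.9]
wrist_force: [-0.8, 1.2, -1.0]
opening: 0.0361
```

```bash
python3 -m inch '[[0,0,0,0,0,0,0.9],[0,0,0,0,0,0,0.9],[0,0,0,0,0,0,0.9],[0,0.001,0,0,0,0,0.9],[0,0.002,0,0,0,0,0.9],[0,0.003,0,0,0,0,0.9],[0,0.0035,0,0,0,0,0.9],[0,0.0035,0,0,0,0,0.9]]'
```

```text
time: 5.53
ee_pos: [0.594, -0.2475, 0.0276]
tcp_rot: [-180.0, -0.0, 1.9]
wrist_force: [0.7, 4.6, 3.7]
opening: 0.0364
```

```bash
python3 -m inch '[[0,0.0005,0,0,0,0,0.9],[0,0.001,0,0,0,0,0.9],[0,0.0015,0,0,0,0,0.9],[0,0.0015,0,0,0,0,0.9]]'
```

```text
time: 5.87
ee_pos: [0.5939, -0.2485, 0.0276]
tcp_rot: [-179.9, -0.0, 1.9]
wrist_force: [-0.9, 6.4, 5.0]
opening: 0.0362
```

```bash
python3 -m inch '[[0,0.0005,0,0,0,0,0.9],[0,0.001,0,0,0,0,0.9],[0,0.0015,0,0,0,0,0.9],[0,0.0015,0,0,0,0,0.9]]'
```

```text
time: 6.2
ee_pos: [0.5938, -0.2487, 0.0277]
tcp_rot: [-179.8, -0.0, 2.0]
wrist_force: [-1.6, 13.5, 7.5]
opening: 0.0362
```

```bash
python3 -m inch '[[0,-0.001,0,0,0,0,0.9],[0,-0.001,0,0,0,0,0.35],[0,-0.001,0,0,0,0,0.35],[0,-0.001,0,0,0,0,0.35],[0,-0.001,0,0,0,0,0.35],[0,-0.001,-0.02,0,0,0,0.35],[0,-0.001,-0.05,0,0,0,0.35],[0,-0.001,-0.09,0,0,0,0.35],[0,-0.001,-0.09,0,0,0,0.35],[0,-0.001,-0.09,0,0,0,0.2]]'; python3 -c "
from h import *
go(.4128,-.1072,.11,-34)"
```

```text
time: 7.03
ee_pos: [0.5951, -0.2504, 0.1203]
tcp_rot: [179.9, -0.3, 1.9]
wrist_force: [0.5, -1.2, -1.2]
opening: 0.0655
shift [-0.1776 -0.1491  0.0091] turn [ 0.0009 -0.0052  0.6258]
```

```bash
python3 -m inch '[[-0.03,-0.025,0,0,0,0.1,0.2],[-0.06,-0.05,0,0,0,0.2,0.2],[-0.09,-0.075,0,0,0,0.3,0.2],[-0.12,-0.1,0,0,0,0.4,0.2],[-0.15,-0.125,0.01,0,0,0.52,0.2],[-0.1776,-0.149,0.02,0,0,0.634,0.2],[-0.1776,-0.149,0.04,0,0,0.634,0.2],[-0.1776,-0.149,0.04,0,0,0.634,0.2],[-0.1776,-0.149,0.04,0,0,0.634,0.2]]'; python3 -c "
from h import *
go(.4115,-.1065,.010,-34.5)
f=telemetry.get_obs()['wrist_force'];print(f)"
```

```text
time: 7.78
ee_pos: [0.3546, -0.2067, 0.0803]
tcp_rot: [-178.1, 0.1, -31.5]
wrist_force: [-0.3, -1.1, -0.0]
opening: 0.0683
shift [-0.0037 -0.1127  0.0741] turn [-0.0336  0.0031  0.052 ]
[-0.28443528 -1.09121857 -0.0171083 ]
```

```bash
python3 -m inch '[[0,0,0,0,0,0,0.2],[0,0,0,0,0,0,0.2],[0,0,0,0,0,0,0.2]]'; python3 -c "
from h import *
print(telemetry.get_obs()['q'])
go(.4115,-.1065,.080,-34.5)"
```

```text
time: 8.03
ee_pos: [0.3574, -0.2059, 0.0819]
tcp_rot: [-178.0, 0.0, -31.3]
wrist_force: [0.1, -0.6, 0.5]
opening: 0.068
[-31.33480219 -14.39400133 -24.5403425   79.88897722   2.01053686
 179.94419011]
shift [-0.0054 -0.1129  0.0059] turn [-0.0351  0.0016  0.0562]
```

```bash
python3 -m inch '[[0,0,0,0,0,-0.12,0.2],[0,0,0,0,0,-0.24,0.2],[0,0,0,0,0,-0.36,0.2],[0,0,0,0,0,-0.48,0.2],[0,0,0,0,0,-0.6,0.2],[0,0,0,0,0,-0.72,0.2],[0,0,0,0,0,-0.84,0.2],[0,0,0,0,0,-0.96,0.2],[0,0,0,0,0,-1.08,0.2],[0,0,0,0,0,-1.2,0.2],[0,0,0,0,0,-1.32,0.2],[0,0,0,0,0,-1.44,0.2]]'; python3 -m inch '[[0,0,0,0,0,-0.12,0.2],[0,0,0,0,0,-0.24,0.2],[0,0,0,0,0,-0.36,0.2],[0,0,0,0,0,-0.48,0.2],[0,0,0,0,0,-0.6,0.2],[0,0,0,0,0,-0.72,0.2],[0,0,0,0,0,-0.84,0.2],[0,0,0,0,0,-0.96,0.2],[0,0,0,0,0,-1.08,0.2],[0,0,0,0,0,-1.2,0.2],[0,0,0,0,0,-1.32,0.2],[0,0,0,0,0,-1.32,0.2]]'; python3 -c "
from h import *
print(telemetry.get_obs()['q'])
go(.4115,-.1065,.080,145.5)"
```

```text
time: 9.03
ee_pos: [0.3575, -0.2057, 0.0819]
tcp_rot: [-179.7, -2.0, 51.6]
wrist_force: [-0.1, -0.1, -0.2]
opening: 0.0684
time: 10.03
ee_pos: [0.3574, -0.2057, 0.0819]
tcp_rot: [178.1, -0.8, 127.2]
wrist_force: [0.7, 0.6, -0.4]
opening: 0.0681
[-31.31672894 -14.39975319 -24.54952705  79.8950733    2.00606325
  21.48906325]
shift [0.0463 0.103  0.0058] turn [ 0.0342 -0.0083 -0.3195]
```

```bash
python3 -m inch '[[0.015,0.033,0,0.01,0,-0.1,0.2],[0.03,0.066,0,0.02,0,-0.2,0.2],[0.0463,0.103,0.005,0.034,-0.008,-0.3195,0.2],[0.0463,0.103,0.006,0.034,-0.008,-0.3195,0.2],[0.0463,0.103,0.006,0.034,-0.008,-0.3195,0.2],[0.0463,0.103,0.006,0.034,-0.008,-0.3195,0.2],[0.0463,0.103,0.006,0.034,-0.008,-0.3195,0.2]]'; python3 - <<'E'
from h import *
go(.4115,-.1065,.010,145.5)
im,d=snap('scene','s2');a=im[190:290,170:370]
im,d=snap('top','t2');b=im[180:320,190:390]
cv2.imwrite('pics/c3.png',np.vstack([cv2.resize(a,None,fx=3,fy=3),cv2.resize(b,(600,300))])[:,:,::-1])
E
```

```text
time: 10.62
ee_pos: [0.4112, -0.1077, 0.0797]
tcp_rot: [-180.0, -0.0, 144.9]
wrist_force: [-0.2, 0.3, 0.3]
opening: 0.0686
shift [0.0004 0.0012 0.0697] turn [-0.     -0.0006 -0.0104]
```

View pics/c3.png

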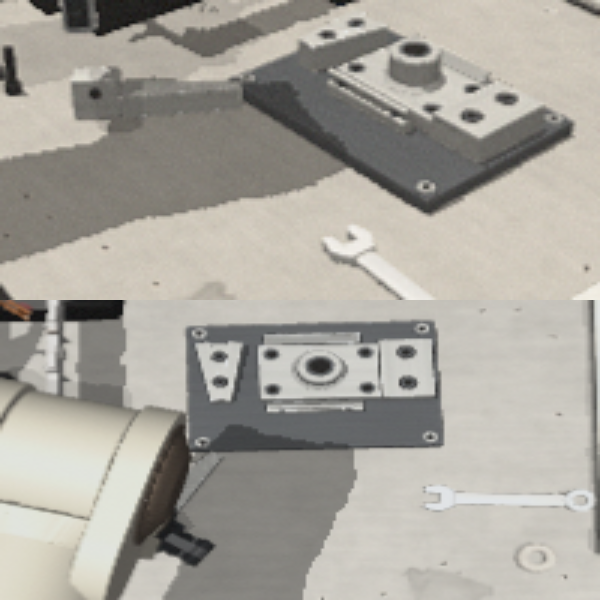

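The housing lies flat between the rails against the stop block (top crop about (320,365)), with a wide gap to the taper block at the left. The key hasn't been touched. I'll descend and grip it.

```bash
python3 -m inch '[[0,0.001,0.03,0,0,-0.01,0.2],[0,0.001,0.055,0,0,-0.01,0.2],[0,0.001,0.064,0,0,-0.01,0.2],[0,0.001,0.069,0,0,-0.01,0.2],[0,0.001,0.069,0,0,-0.01,0.2],[0,0.001,0.069,0,0,-0.01,1],[0,0.001,0.069,0,0,-0.01,1],[0,0.001,0.069,0,0,-0.01,1],[0,0.001,0.069,0,0,-0.01,1],[0,0.001,0.069,0,0,-0.01,1],[0,0.001,0.069,0,0,-0.01,1],[0,0.001,0.069,0,0,-0.01,1]]' 60; python3 -c "
from h import *
go(.4115,-.1065,.010,145.5)"
```

```text
time: 11.72
ee_pos: [0.4125, -0.1064, 0.0117]
tcp_rot: [180.0, 0.1, 145.7]
wrist_force: [-1.3, -0.2, 5.8]
opening: 0.0187
shift [ 0.0008 -0.0007  0.0017] turn [0.0008 0.0011 0.0029]
```

```bash
python3 -m inch '[[0,0,-0.01,0,0,0,1],[0,0,-0.03,0,0,0,1],[0,0,-0.045,0,0,0,1],[0,0,-0.045,0,0,0,1],[0,0,-0.045,0,0,0,1]]' 80; cat >> h.py <<'E'
NY=1.9; N0=np.array([.593,-.2441])
def keyT(s,dy=0):
    a=np.radians(4.8);p=np.array([-.0608-s*np.cos(a),.0591+s*np.sin(a)+dy])
    c,n=np.cos(np.radians(NY)),np.sin(np.radians(NY));return N0+np.array([c*p[0]-n*p[1],n*p[0]+c*p[1]])
E
python3 -c "
from h import *
t=keyT(.084);print(t);go(*t,.055,177.1)"
```

```text
time: 12.13
ee_pos: [0.4123, -0.1064, 0.0563]
tcp_rot: [180.0, 0.0, 145.7]
wrist_force: [0.2, -1.4, -1.6]
opening: 0.0185
[ 0.44638153 -0.18279852]
shift [-0.0712 -0.0438  0.0014] turn [ 3.000e-04  1.000e-03 -5.487e-01]
```

```bash
python3 -m inch '[[-0.012,-0.007,0,0,0,-0.09,1],[-0.024,-0.014,0,0,0,-0.18,1],[-0.036,-0.022,0,0,0,-0.27,1],[-0.048,-0.03,0,0,0,-0.36,1],[-0.06,-0.037,0,0,0,-0.45,1],[-0.071,-0.044,0,0,0,-0.54,1],[-0.071,-0.044,0,0,0,-0.5487,1],[-0.071,-0.044,0,0,0,-0.5487,1],[-0.071,-0.044,0,0,0,-0.5487,1]]'; python3 - <<'E'
from h import *
t=keyT(.084);go(*t,.0245,177.1)
im,d=snap('scene','s3');a=im[170:290,170:370]
im,d=snap('top','t3');b=im[180:320,190:390]
cv2.imwrite('pics/c4.png',np.vstack([cv2.resize(a,None,fx=3,fy=3,interpolation=2),cv2.resize(b[:60],(600,180),interpolation=2)])[:,:,::-1])
E
```

```text
time: 12.88
ee_pos: [0.4449, -0.1821, 0.0547]
tcp_rot: [179.9, -0.1, 177.0]
wrist_force: [-0.2, -0.1, -2.3]
opening: 0.0185
shift [-0.0016 -0.0006  0.0302] turn [ 0.0011 -0.0021 -0.0025]
```

View pics/c4.png

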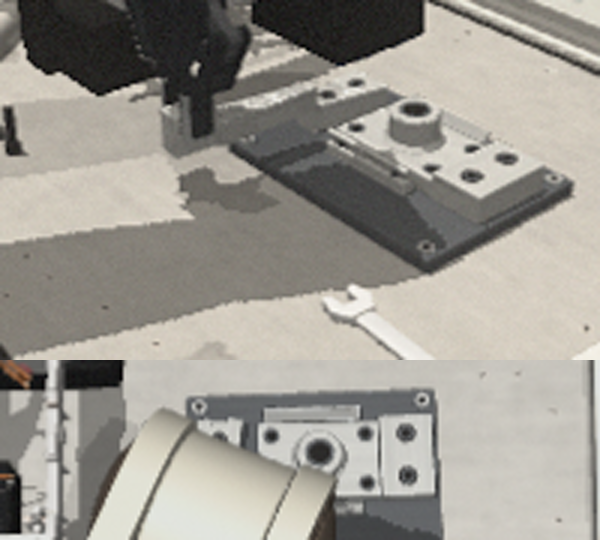

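The key is held level, with its blade pointing at the mouth (grip block about (180,130) in the crop). I'll check the blade line from depth.

```bash
python3 - <<'E'
from h import *
o=telemetry.get_obs();t=o['ee_pos']
P=cloud('scene',np.load('pics/s3.npz')['d']).reshape(-1,3);P=P[np.isfinite(P[:,2])]
q=P[(P[:,2]>.046)&(P[:,2]<.066)&(P[:,0]>t[0]+.02)&(P[:,0]<t[0]+.12)&(abs(P[:,1]-t[1])<.04)]
print(len(q),q.min(0),q.max(0))
top=q[q[:,2]>.056]
for a in np.arange(.02,.115,.01):
    s=q[(q[:,0]>t[0]+a)&(q[:,0]<t[0]+a+.01)]
    y0=t[1]-(a+.005)*np.tan(np.radians(2.9)); h=(.0253-(a+.005-.017)/6)/2
    if len(s): print(round(a,2),len(s),(s[:,1].min()).round(4),s[:,1].max().round(4),'z',s[:,2].max().round(4),'pred',round(y0-h,4),round(y0+h,4))
E
```

```text
346 [ 0.46534388 -0.19641854  0.04600387] [ 0.55144026 -0.1731861   0.06298821]
0.02 41 -0.1964 -0.1813 z 0.0627 pred -0.1953 -0.1714
0.03 47 -0.1963 -0.1732 z 0.063 pred -0.195 -0.1727
0.04 45 -0.1963 -0.1745 z 0.0626 pred -0.1947 -0.1741
0.05 43 -0.1964 -0.1732 z 0.0621 pred -0.1944 -0.1754
0.06 41 -0.1961 -0.1754 z 0.0623 pred -0.194 -0.1767
0.07 40 -0.1954 -0.1762 z 0.0622 pred -0.1937 -0.1781
0.08 36 -0.1951 -0.1783 z 0.0628 pred -0.1934 -0.1794
0.09 35 -0.1954 -0.1797 z 0.0621 pred -0.1931 -0.1808
0.1 18 -0.1937 -0.1824 z 0.062 pred -0.1927 -0.1821
```

```bash
python3 -m inch '[[0,0,0.01,0,0,0,1],[0,0,0.02,0,0,0,1],[0,0,0.026,0,0,0,1],[0,0,0.028,0,0,0,1],[0,0,0.029,0,0,0,1],[0,0,0.029,0,0,0,1],[0,0,0.029,0,0,0,1]]'
```

```text
time: 13.57
ee_pos: [0.4457, -0.1827, 0.0268]
tcp_rot: [180.0, -0.0, 177.1]
wrist_force: [0.3, 0.6, -1.8]
opening: 0.0184
```

```bash
python3 -m inch '[[0,0,0.001,0,0,0,1],[0,0,0.002,0,0,0,1],[0,0,0.0025,0,0,0,1],[0,0,0.0025,0,0,0,1]]'; python3 -c "
from h import *
t=keyT(0);go(*t,.0245,177.1)"
```

```text
time: 13.9
ee_pos: [0.4456, -0.1827, 0.024]
tcp_rot: [180.0, -0.0, 177.1]
wrist_force: [0.2, 1.4, -0.6]
opening: 0.0186
shift [-0.0848 -0.     -0.0005] turn [ 0.0003 -0.0003 -0.0001]
```

```bash
python3 -m inch '[[-0.01,0,0,0,0,0,1],[-0.02,0,0,0,0,0,1],[-0.03,0,0,0,0,0,1],[-0.038,0,0,0,0,0,1],[-0.046,0,0,0,0,0,1],[-0.054,0,0,0,0,0,1],[-0.06,0,0,0,0,0,1],[-0.065,0,0,0,0,0,1],[-0.065,0,0,0,0,0,1]]'
```

```text
time: 14.65
ee_pos: [0.5114, -0.186, 0.0239]
tcp_rot: [180.0, -0.0, 177.1]
wrist_force: [-0.7, 0.2, -0.5]
opening: 0.0184
```

```bash
python3 -m inch '[[-0.002,0,0,0,0,0,1],[-0.004,0,0,0,0,0,1],[-0.006,0,0,0,0,0,1],[-0.008,0,0,0,0,0,1],[-0.01,0,0,0,0,0,1],[-0.012,0,0,0,0,0,1],[-0.012,0,0,0,0,0,1]]'
```

```text
time: 15.23
ee_pos: [0.5228, -0.1866, 0.024]
tcp_rot: [180.0, -0.0, 177.1]
wrist_force: [1.3, 0.1, -1.1]
opening: 0.0185
```

```bash
python3 -m inch '[[-0.001,0,0,0,0,0,1],[-0.002,0,0,0,0,0,1],[-0.003,0,0,0,0,0,1],[-0.004,0,0,0,0,0,1],[-0.004,0,0,0,0,0,1]]'
```

```text
time: 15.65
ee_pos: [0.5265, -0.1866, 0.024]
tcp_rot: [180.0, -0.0, 177.1]
wrist_force: [-1.1, 1.1, -1.5]
opening: 0.0186
```

```bash
python3 -m inch '[[-0.001,0,0,0,0,0,1],[-0.002,0,0,0,0,0,1],[-0.002,0,0,0,0,0,1]]'
```

```text
time: 15.9
ee_pos: [0.5278, -0.1866, 0.0238]
tcp_rot: [180.0, -0.1, 177.1]
wrist_force: [-4.8, 2.0, 1.4]
opening: 0.0183
```

```bash
python3 -m inch '[[-0.001,0,0,0,0,0,1],[-0.0015,0,0,0,0,0,1],[-0.0015,0,0,0,0,0,1]]'
```

```text
time: 16.15
ee_pos: [0.5284, -0.1866, 0.0238]
tcp_rot: [179.9, -0.2, 177.1]
wrist_force: [-9.3, 3.1, 4.2]
opening: 0.0186
```

```bash
python3 -m inch '[[-0.001,0,0,0,0,0,1],[-0.002,0,0,0,0,0,1],[-0.0025,0,0,0,0,0,1],[-0.0025,0,0,0,0,0,1],[-0.0025,0,0,0,0,0,1]]'
```

```text
time: 16.57
ee_pos: [0.5292, -0.1865, 0.0238]
tcp_rot: [179.9, -0.4, 177.1]
wrist_force: [-20.9, 3.9, 10.8]
opening: 0.0184
```

```bash
python3 -m inch '[[-0.0002,0,0,0,0,0,1],[0.001,0,0,0,0,0,1],[0.0025,0,0,0,0,0,1],[0.0025,0,0,0,0,0,0.5],[0.0025,0,0,0,0,0,0.5],[0.0025,0,0,0,0,0,0.5],[0.0025,0,0,0,0,0,0.5],[0.0025,0,0,0,0,0,0.5],[0.0025,0,-0.02,0,0,0,0.5],[0.0025,0,-0.05,0,0,0,0.5],[0.0025,0,-0.08,0,0,0,0.5],[0.0025,0,-0.08,0,0,0,0.5]]'; python3 - <<'E'
from h import *
go(.5939,-.2487,.09,181.9)
snap('scene','s4')
E
```

```text
time: 17.57
ee_pos: [0.5324, -0.1879, 0.1102]
tcp_rot: [-179.9, 0.4, 177.1]
wrist_force: [1.3, -0.8, 1.1]
opening: 0.0425
shift [-0.0644 -0.0576  0.0208] turn [-0.0023  0.0072 -0.0838]
```

```bash
python3 -m inch '[[-0.02,-0.018,0,0,0,-0.03,1],[-0.04,-0.036,0,0,0,-0.06,1],[-0.0644,-0.0576,0,0,0.007,-0.084,1],[-0.0644,-0.0576,0.01,0,0.007,-0.084,1],[-0.0644,-0.0576,0.035,0,0.007,-0.084,1],[-0.0644,-0.0576,0.035,0,0.007,-0.084,1],[-0.0644,-0.0576,0.035,0,0.007,-0.084,1],[-0.0644,-0.0576,0.035,0,0.007,-0.084,1]]'; python3 - <<'E'
from h import *
print(telemetry.get_obs()['wrist_force']);go(.5939,-.2487,.055,181.9)
im,d=snap('scene','s5');f=np.load('pics/s4.npz')
a=f['im'][185:285,190:370];b=im[185:285,190:370]
cv2.imwrite('pics/c5.png',np.vstack([cv2.resize(x,(540,300),interpolation=2) for x in(a,b)])[:,:,::-1])
for n,D in(('s4',f['d']),):
    P=cloud('scene',D).reshape(-1,3);P=P[np.isfinite(P[:,2])]
    c,s=np.cos(np.radians(1.9)),np.sin(np.radians(1.9))
    q=P.copy();e=P[:,:2]-N0;q[:,0]=c*e[:,0]+s*e[:,1];q[:,1]=-s*e[:,0]+c*e[:,1];q[:,:]*=1000
    k=q[(q[:,2]>38)&(q[:,2]<50)&(q[:,0]<-35)&(q[:,0]>-90)&(q[:,1]>35)&(q[:,1]<80)]
    print('keyblk top',len(k),k.mean(0),k.min(0),k.max(0))
    h=q[(q[:,2]>23)&(q[:,2]<31)&(abs(q[:,0])<30)&(abs(q[:,1]+5)<44)]
    A=np.c_[h[:,:2],np.ones(len(h))];print('flange',len(h),np.linalg.lstsq(A,h[:,2],rcond=None)[0],h[:,2].mean())
    b=q[(q[:,2]>24)&(q[:,2]<35)&(q[:,0]<-18)&(q[:,0]>-42)&(q[:,1]>45)&(q[:,1]<67)];print('blade',len(b),b.mean(0))
E
```

```text
time: 18.28
ee_pos: [0.5911, -0.2475, 0.0694]
tcp_rot: [180.0, -0.4, -178.1]
wrist_force: [-1.2, 0.5, 0.5]
opening: 0.0003
[-1.17675264  0.51586664  0.50626349]
shift [-0.0029 -0.0013  0.0144] turn [ 0.0008 -0.0076  0.0002]
keyblk top 105 [-62.70121312  56.10636001  43.06093308] [-79.44094419  47.33103232  38.29361309] [-43.89866032  69.22222281  46.16037315]
flange 381 [5.70036283e-03 3.03029475e-03 2.69315703e+01] 26.853522552230743
blade 49 [-28.78857334  53.93253703  30.12732831]
```

View pics/c5.png

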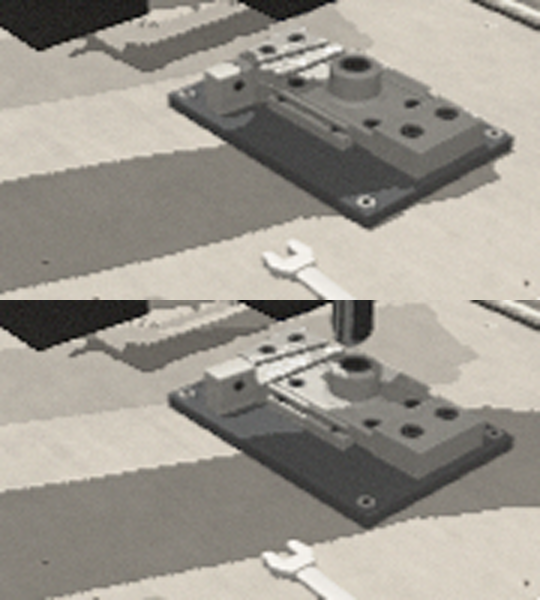

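The key sits in the tapered gap (block about (230,85)) and the housing is flat. The closed fingers are above the boss (350,345). Next I press.

```bash
python3 -m inch '[[-0.001,-0.001,0.006,0,-0.004,0,1],[-0.001,-0.001,0.01,0,-0.004,0,1],[-0.001,-0.001,0.014,0,-0.004,0,1],[-0.001,-0.001,0.016,0,-0.004,0,1],[-0.001,-0.001,0.016,0,-0.004,0,1],[-0.001,-0.001,0.016,0,-0.004,0,1]]'
```

```text
time: 18.83
ee_pos: [0.5922, -0.2487, 0.0528]
tcp_rot: [180.0, -0.2, -178.1]
wrist_force: [0.1, 0.1, -0.2]
opening: 0.0001
```

```bash
python3 -m inch '[[0,0,0.001,0,0,0,1],[0,0,0.002,0,0,0,1],[0,0,0.003,0,0,0,1],[0,0,0.003,0,0,0,1],[0,0,0.003,0,0,0,1]]'
```

```text
time: 19.25
ee_pos: [0.5924, -0.2488, 0.0501]
tcp_rot: [180.0, -0.2, -178.1]
wrist_force: [0.1, 0.5, 2.3]
opening: -0.0001
```

```bash
python3 -m inch '[[0,0,0.0005,0,0,0,1],[0,0,0.001,0,0,0,1],[0,0,0.001,0,0,0,1],[0,0,0.001,0,0,0,1],[0,0,0.001,0,0,0,1]]'
```

```text
time: 19.67
ee_pos: [0.5924, -0.2488, 0.0501]
tcp_rot: [180.0, -0.1, -178.1]
wrist_force: [-2.6, 1.4, 9.0]
opening: -0.0
```

```bash
python3 -m inch '[[0,0,0.0003,0,0,0,1],[0,0,0.0003,0,0,0,1],[0,0,0.0003,0,0,0,1],[0,0,0.0003,0,0,0,1],[0,0,0.0003,0,0,0,1],[0,0,0.0003,0,0,0,1],[0,0,0.0003,0,0,0,1],[0,0,0.0003,0,0,0,1]]'; python3 - <<'E'
from h import *
print(telemetry.get_obs()['wrist_force'])
im,d=snap('scene','s6'); print(telemetry.get_obs()['wrist_force'])
cv2.imwrite('pics/c6.png',cv2.resize(im[185:285,190:370],(720,400),interpolation=2)[:,:,::-1])
E
```

```text
time: 20.33
ee_pos: [0.5924, -0.2488, 0.0501]
tcp_rot: [180.0, -0.1, -178.1]
wrist_force: [-2.8, 1.5, 9.4]
opening: -0.0003
[-2.75696946  1.51765852  9.38127916]
[-3.83872114  2.48383577  8.98529151]
```

View pics/c6.png

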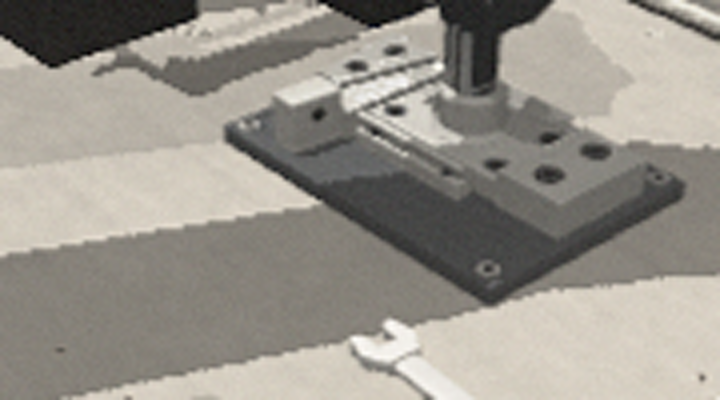

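The closed fingers press on the boss (475,95) at a steady 9 N or so. The key is in the gap (block at (315,115)) with nothing touching it. I'm handing in.

```bash
python3 -c "
from h import *
print(order.job_done()); o=telemetry.get_obs();print(o['time'],o['wrist_force'],o['ee_pos'])"
```

```text
the job is handed in; nothing more can be done
None
the job is handed in; nothing more can be done
```

I handed the job in at about 20 s of the 72 s. The housing lies flat between the rails against the stop block, the key is wedged and let go, and the closed fingers are pressing on the boss. The hand-in reported no verdict.

- **Housing:** I slid it along the nest floor until it met the stop block, where the force rose to about 13.5 N with almost no more movement. After the key was driven in, depth readings on the flange gave a tilt under 0.01 rad. I did not measure the final gap to the stop block directly, because the arm hid it from the top camera.
- **Key:** I slid it in thin end first along the floor and drove it tight. The last reading was 21 N, slightly over the stated 15 to 20 N. It stopped at TCP x = 0.529 m, within about 1 mm of the calculated tight position. I then released it, and the last picture shows it in the gap with the gripper clear of it.
- **Press:** the wrist force was 9.0 to 9.4 N downward on the housing and steady, slightly under the 10 N aimed for.
- **Bystanders:** I made no moves near the bearing, spanner or screws. The spanner looks unmoved in the last pictures; I did not re-measure any of them.
- **Setback:** on the first approach to the key the last joint reached the end of its range and the arm stopped short. I turned the gripper half a turn and continued from there; nothing was touched.

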